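# Set the sprung reference slide on its mid catch

### The job

Set the brass reference slide to its mid position: push its upright thumb lug gently with the fingertips, without gripping it, until the stop pin has gone past the steel catch but not hard against the end of its travel, then let go so that the slide springs back and comes to rest latched with its pin against the catch. Let the catch work by itself without touching it, and leave the angle plate, height block, square and indicator where they stand.

Things in the scene. Friction and masses are not known exactly. Their poses are not given: they have to be found in the camera images.
- slab: Dark granite slab, 457 x 305 mm, top 60 mm above the table; fixed, placed and turned anew each time. Origin: centre of its underside, z up. Its x axis runs along the steel-lined dovetail groove across its middle, in the push direction. Home stop strip, 5 mm high, over the groove at x -135 to -126 mm. Spring barrel and green end block (16 mm high) over the groove at x 104 to 203 mm
- slide: Sprung brass slide, 150 x 44 mm, 0.5 to 0.8 kg, its top 5 mm above the slab's; origin over its middle, level with the slab's top, axes as the slab's. Home (start) at slab x -50 mm, mid position -15, hard end stop +20. Spring: 3 N at home, 5 N at mid, 7 N at the end, plus drag growing with speed. Pushed beyond about -9 and let go it returns and latches at -15; let go sooner it springs home
- lug (a point): Middle of the ribbed push face of the brass thumb lug that stands across the slide's top: 36 mm wide, 24 mm tall, 10 mm thick. This point is 12 mm above the slide's top and 60 mm behind its middle; x = push direction. Behind the face the flat slide top runs on 15 mm, then the equally high home strip; a steel reference pad 6 mm high starts 28 mm ahead of the face
- stop_pin (a point): Top centre of the steel stop pin (8 mm diameter, 19.5 mm proud of the slab's top) that stands on the slide ahead of the reference pad and moves with it. Over about 12 to 40 mm of travel from home it pushes the catch aside, with a little extra force; latched, it rests against the square end of the catch's nose
- catch: Flat steel pawl, 7 mm thick, about 60 mm long, 6 to 14 mm above the slab's top, sprung about an upright pivot beside the groove. Origin: the pivot, level with the slab's top, at slab x -6, y 40 mm. At rest its nose reaches over the slide to slab x 39, y 4 to 18 mm. It works by itself
- angle_plate: Dark blued steel angle plate, 75 x 55 mm, 75 mm tall, 0.8 kg, loose on the slab; origin at the centre of its underside. Leave alone
- height_block: Small stepped cast aluminium height block, 50 x 30 mm, 50 mm tall, loose on the slab; origin at the centre of its underside. Leave alone
- square: Small steel engineer's square lying flat: stock 75 x 18 x 18 mm, blade 75 mm long, loose on the slab; origin at the middle of its outline (about 93 x 75 mm), on the slab. Leave alone
- indicator: Chrome dial test indicator on a small stand: black base 44 x 40 x 34 mm, post up to 124 mm, indicator reaching 106 mm out to the base's y side; loose on the slab; origin at the centre of the base's underside. Leave alone

How it is judged (in metres and radians):
On the way, in this order (a step that is already met when the one before it is completed fails the run):
1. the slide is pushed by its lug with the fingers until its pin is past the catch (x of slide in the frame of slab above -0.011 m and contact force between the fingers and thumb_lug above 0.5 N), for 0.02 s.
2. the slide is let go and rests latched at mid position (x of slide in the frame of slab between -0.017 and -0.013 m and contact force between each of the arm, the fingers and slide below 0.1 N), for 0.3 s.
At the end, for the whole second after the job is handed in: The slide rests still against the catch at mid position (2 mm either way), let go, with the angle plate, height block, square and indicator within 10 mm of where they stood (x of slide in the frame of slab between -0.017 and -0.013 m and linear speed of slide below 0.005 m/s and distance of each of angle_plate, height_block, square, indicator from where it was at the start of the episode below 0.01 m); the robot touches nothing.
It fails at once if the slide is gripped or shoved hard (more than 30 N) (contact force between the fingers and slide above 30 N).
It fails at once if the catch is touched by the robot (contact force between any of the fingers, the arm and catch above 1 N).
It fails at once if a bystander tool is picked up or shifted by more than 10 mm (distance of any of angle_plate, height_block, square, indicator from where it was at the start of the episode above 0.01 m).
It also fails if it takes over 29 s, if anything falls off the work surface, if the arm or the gripper's body presses on something with over 40 N, if the wrist force passes 120 N, or if a joint passes its speed limit or range.

### The arm

A 7-joint arm with a two-finger parallel gripper is mounted at the origin on the work surface. World frame = base frame: x ahead of the robot, y to its left, z up, the work surface at z = 0. Lengths are in m, angles in degrees, forces in N, time in s.
With the tool pointing down it reaches from about 0.4 to 0.875 m from the base axis. Payload 6.5 kg.
Tool frame: the origin (TCP) lies on the front face of the gripper's body, between the roots of the fingers; the fingertips stand r.tip_extent ahead of it and the grasp point (between the pads) lies 54 mm ahead of it (r.tip_extent is the distance from the TCP to the fingertips, in m); z points along the fingers, y is the line along which they close (so a half turn about z gives the same grasp; the last joint's range is limited). The gripper opens to 85 mm and grips with 20 to 120 N. Pads are 22 mm wide; open, the fingers measure 114 mm over their backs; the gripper's body (76 mm by 85 mm) begins 54 mm behind the grasp point. The pads swing forward as they close: fully open they stand 13 mm farther back than shut.
Start: joints at [-72.605, 30.733, -0.252, 88.115, 0.149, 61.152, -4.079], TCP at [0.235, 0.606, 0.304] pointing down, gripper open.
Joint ranges: [-154.64, 154.64], [-21.42, 123.67], [-72.66, 72.17], [13.99, 137.28], [-74.86, 254.86], [10.95, 109.41], [-158.01, 158.01]. Speed limits (degrees/s): [136.94, 136.94, 180, 180, 180, 180, 180].

### API

Orientations are given as [roll, pitch, yaw] about the fixed x, y, z axes, in that order (R = Rz(yaw) Ry(pitch) Rx(roll)).
In Python, from rig import r gives the robot as it stands.
- The arm moves only by the tool jog_arm, never from a script. Its argument "commands" is a list of rows, each a list of 4 numbers: the shift along the world's x, y, z in mm, then the turn about the world's z in degrees. In form: [[x, y, z, yaw], ...]. A call has 1 to 5 rows; each row shifts and turns the commanded pose from where the row before left it; what a row does not reach is not made up. A row lasts 1/10 s, in which the tool goes at most 50 mm and 8.59 degrees, less where a joint would pass 70% of its speed; a pose out of reach is approached as far as the arm can. A call with a gripper value outside its range is refused whole. "gripper" is the finger opening in mm, from 0 to 85.4, set as the call begins (left out, the last holds). The fingers move at their own pace and stop on an object; "grip_force" is the grip in N (left out, the last holds). Time passes only in rows, so rows that do not move let the fingers close. It gives the time, the measured TCP pose, the force, the opening and the grip force at its end, in the units of the state.
- r.observe(): the state, without advancing time (a new reading comes with each control period).
- r.get_image(name): name is "scene" or "side" or "wrist"; returns (picture, depth): 400x640x3 uint8, red, green, blue; 400x640 float32, m along the optical axis (not along the pixel's ray), 0 where there is no reading.
- r.camera_params(name): a dict with "fov_y" (degrees; the focal length in pixels is half the picture's height over the tangent of half this angle, whatever the lens; pixels are square), "cx", "cy" (the principal point, pixels), "R" (3x3) and "t" (3): a world point X has camera coordinates R X + t. Camera axes: x right, y down, z forward; pixel columns grow to the right and rows downward; lengths in m; the calibration is good to about 2 mm. A picture is of the moment at which its call begins: read the wrist's pose just before it. camera_params takes no time and is no camera call; for the wrist camera it gives the pose at the moment of the call.
- r.job_done(): hands the job in; it is judged then, once.
The state is a dict: "time_s": time; "q": joint angles; "joint_velocities": joint speeds; "effort": joint torques, N m; "ee_pos": TCP position; "ee_rot": TCP orientation; "contact_force": force on the tool from outside, world axes, zero at the start; "torque": the same for the moment, N m; "opening": opening from 0.0 (shut) to 1.0 (fully open); "grasp_force": force on a finger pad.
Only numpy, scipy, OpenCV 4.12 (cv2) and the standard library are available. Lean on these libraries where they do the work, as an engineer would, in place of code of your own. Each camera call takes 0.05 s, during which the arm holds its last target. There are 200 camera calls.

## Working session

There is one attempt and no reset: what is moved stays moved. The work goes in short steps, Python scripts to look and compute and a tool call to move; the robot and the scene stay as the last step left them, time stands still between calls to the robot, and variables do not carry over. Pictures are saved under pics/ and viewed, at most 10 in all, crops included, and the job is handed in when it is done.

Besides the shell and the picture viewer there is one more tool, called after "Emit:" in YAML: its name, and indented under it one key for each argument. jog_arm: Moves the arm, as the interface text tells. Its arguments: {"type":"object","properties":{"commands":{"type":"array"},"gripper":{"type":"number"},"grip_force":{"type":"number"}},"required":["commands"]}

```bash
mkdir -p pics; cat > h.py <<'E'
from rig import r
import numpy as np, cv2
def shot(name,fn):
    p=r.camera_params(name); im,d=r.get_image(name)
    cv2.imwrite(f'pics/{fn}.png',im[:,:,::-1]); np.savez(f'pics/{fn}.npz',im=im,d=d,R=p['R'],t=p['t'],f=200/np.tan(np.radians(p['fov_y'])/2),c=[p['cx'],p['cy']])
def load(fn): return np.load(f'pics/{fn}.npz')
def dep(s,u,v):
    z=s['d'][int(v),int(u)]; return s['R'].T@(np.array([(u-s['c'][0])/s['f']*z,(v-s['c'][1])/s['f']*z,z])-s['t'])
def plane(s,u,v,h):
    R,t=s['R'],s['t']; o=-R.T@t; d=R.T@np.array([(u-s['c'][0])/s['f'],(v-s['c'][1])/s['f'],1]); return o+d*(h-o[2])/d[2]
E
python3 - <<'E'
from h import *
print(r.tip_extent, r.observe())
shot('scene','s0');shot('side','d0')
E
```

```text
0.0726 {'time_s': 0.0, 'q': array([-72.60334402,  30.77966595,  -0.25466122,  88.17045751,
         0.14978773,  61.15025639,  -4.07867116]), 'joint_velocities': array([ 0.00073655,  0.07810217, -0.09123778,  0.05710908,  0.0483969 ,
        0.03141222, -0.03440984]), 'effort': array([ 3.09562511e-04, -5.83395553e+01,  1.04816593e+00, -2.59102339e+01,
        1.22781793e-02,  9.33801552e-03,  1.42904977e-05]), 'ee_pos': array([0.23477411, 0.60558545, 0.30299002]), 'ee_rot': array([-1.79900258e+02,  7.86554072e-03,  1.58815973e+02]), 'contact_force': array([-0.55346734,  0.78394585, -0.15808366]), 'torque': array([-0.00738526, -0.01473888,  0.01697671]), 'grasp_force': 0.0, 'opening': 1.00247390910698}
```

View pics/s0.png

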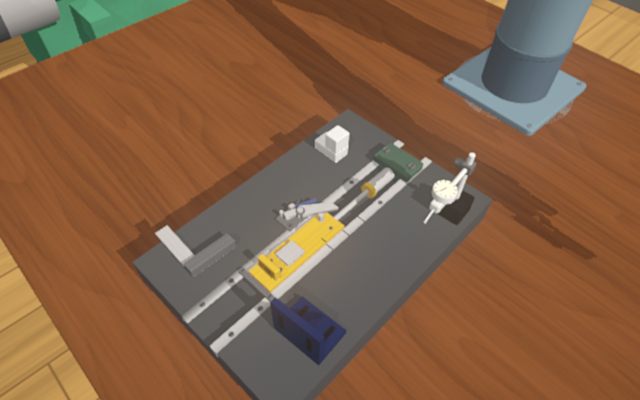

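View pics/d0.png

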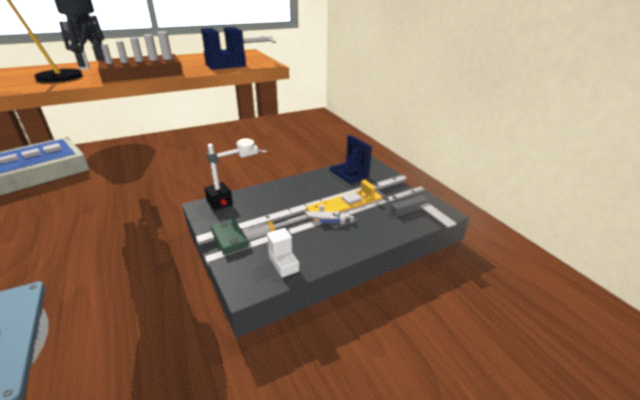

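The scene view shows the slide (yellow, 250–345, 212–290), with its lug near (268,265) at the end away from the base. The catch is near (310,212) and the end block at (400,160). The angle plate at (308,330) stands beside the lug, and the push runs toward the base.

```bash
cat > m.py <<'E'
from h import *
import sys
s=load(sys.argv[1]); im=s['im']; hsv=cv2.cvtColor(im,cv2.COLOR_RGB2HSV)
m=(cv2.inRange(hsv,(18,130,90),(32,255,255))>0)&(s['d']>0)
n,l,st,_=cv2.connectedComponentsWithStats(m.astype(np.uint8)); k=1+np.argmax(st[1:,4]); m=l==k
v,u=np.nonzero(m); P=np.array([dep(s,a,b) for a,b in zip(u,v)])
print(n,st[k],np.percentile(P[:,2],[5,50,95,99]))
top=P[abs(P[:,2]-.065)<.004]
rc=cv2.minAreaRect((top[:,:2]*1000).astype(np.float32)); print('slide rect',rc)
lug=P[P[:,2]>.080]; print('lug pts',len(lug)); rl=cv2.minAreaRect((lug[:,:2]*1000).astype(np.float32)); print('lug rect',rl, lug.mean(0))
E
python3 m.py s0
python3 - <<'E'
from h import *
s=load('s0')
for n,u,v,h in [('slab left',134,264,.06),('slab top',349,110,.06),('slab right',491,202,.06),('endblock c',398,160,.076)]:
    print(n,plane(s,u,v,h),dep(s,u,v))
for u,v in [(268,262),(276,300),(298,330),(343,330),(272,318),(310,345)]: print(u,v,dep(s,u,v))
# angle plate (blue)
hsv=cv2.cvtColor(s['im'],cv2.COLOR_RGB2HSV); m=cv2.inRange(hsv,(110,120,30),(130,255,200)); m[:,:260]=0;m[:285]=0
v,u=np.nonzero((m>0)&(s['d']>0)); P=np.array([dep(s,a,b) for a,b in zip(u,v)])
print(len(P),P.min(0),P.max(0)); hi=P[P[:,2]>.125]; print(len(hi),cv2.minAreaRect((hi[:,:2]*1000).astype(np.float32)))
print('all',cv2.minAreaRect((P[:,:2]*1000).astype(np.float32)))
E
```

```text
27 [   0  239   72  154 4569] [-0.7560038  -0.75096525 -0.74603886 -0.74419418]
slide rect ((0.0, 0.0), (0.0, 0.0), 0.0)
lug pts 0
lug rect ((0.0, 0.0), (0.0, 0.0), 0.0) [nan nan nan]
slab left [ 0.81947456 -0.10230161  0.06      ] [ 0.81926107 -0.10419687  0.05741126]
slab top [ 0.36582781 -0.1304575   0.06      ] [ 0.36605372 -0.13025382  0.06026089]
slab right [0.35264003 0.1701247  0.06      ] [ 0.29865915  0.15423123 -0.00074355]
endblock c [0.40631784 0.0215414  0.076     ] [0.40647147 0.02164143 0.07618767]
268 262 [0.68713155 0.03536622 0.08702509]
276 300 [0.72726669 0.10500414 0.1315123 ]
298 330 [0.72920879 0.14596359 0.11869411]
343 330 [0.67324843 0.16695066 0.06695237]
272 318 [0.73459546 0.10207239 0.08804778]
310 345 [0.72709183 0.16424562 0.10396006]m.py:10: RuntimeWarning: Mean of empty slice.
  lug=P[P[:,2]>.080]; print('lug pts',len(lug)); rl=cv2.minAreaRect((lug[:,:2]*1000).astype(np.float32)); print('lug rect',rl, lug.mean(0))
  ret = um.true_divide(
Traceback (most recent call last):
ValueError: zero-size array to reduction operation minimum which has no identity
```

```bash
sed -i "s/^n,l,st/m[:,:240]=0;m[:200]=0;m[300:]=0;m[:,360:]=0\nn,l,st/" m.py
python3 m.py s0
python3 - <<'E'
from h import *
s=load('s0')
m=np.zeros((400,640),bool); m[270:380,262:360]=1; m&=s['d']>0
v,u=np.nonzero(m); P=np.array([dep(s,a,b) for a,b in zip(u,v)]); im=s['im'][m].astype(int)
k=(P[:,2]>.075); P=P[k]
print(len(P),P.min(0),P.max(0)); hi=P[P[:,2]>.126]; print(len(hi),cv2.minAreaRect((hi[:,:2]*1000).astype(np.float32)))
print('all',cv2.minAreaRect((P[:,:2]*1000).astype(np.float32)))
E
```

```text
2 [ 249  213   96   79 2266] [0.06206295 0.06422292 0.0873243  0.08926663]
slide rect ((632.5386962890625, 33.016353607177734), (150.9854736328125, 44.85786056518555), 3.4646267890930176)
lug pts 213
lug rect ((687.9136352539062, 37.287994384765625), (10.488565444946289, 34.3118782043457), 3.4689996242523193) [0.68863515 0.03863852 0.08680859]
1673 [0.68313551 0.03827349 0.07503189] [0.73534939 0.17727426 0.13654791]
634 ((725.5380859375, 138.88343811035156), (10.406737327575684, 75.63729858398438), 7.714064121246338)
all ((709.8776245117188, 107.74923706054688), (139.69601440429688, 51.04304122924805), 88.73088073730469)
```

Emit:
jog_arm:
  commands:
    - [20,-24,0,5]
    - [30,-35,0,5]
    - [30,-35,0,5]
    - [30,-35,0,5]
    - [30,-35,0,4.7]
  gripper: 0
  grip_force: 20

```text
time_s: 0.6
ee_pos: [0.3758, 0.4403, 0.3036]
ee_rot: [-180.0, -0.0, -176.3]
contact_force: [1.6, -0.2, -0.1]
opening: 0.142
grasp_force: 0.0
```

Emit:
jog_arm:
  commands:
    - [30,-35,0,0]
    - [30,-35,0,0]
    - [30,-35,0,0]
    - [30,-35,0,0]
    - [30,-35,0,0]

```text
time_s: 1.1
ee_pos: [0.5257, 0.2654, 0.3037]
ee_rot: [-180.0, -0.0, -176.5]
contact_force: [1.3, 0.8, 0.3]
opening: 0.003
grasp_force: 0.0
```

Emit:
jog_arm:
  commands:
    - [30,-35,0,0]
    - [30,-35,0,0]
    - [30,-35,0,0]
    - [30,-35,0,0]
    - [20,-24,0,0]

```text
time_s: 1.6
ee_pos: [0.6664, 0.0991, 0.3034]
ee_rot: [-179.9, -0.0, -176.7]
contact_force: [0.2, -0.5, -0.1]
opening: -0.002
grasp_force: 0.0
```

Emit:
jog_arm:
  commands:
    - [10,-15,0,0]
    - [0,0,0,0]
    - [0,0,0,0]

```text
time_s: 1.9
ee_pos: [0.674, 0.0898, 0.3035]
ee_rot: [179.9, -0.1, -176.4]
contact_force: [-0.5, 0.1, 0.8]
opening: 0.0
grasp_force: 0.0
```

Emit:
jog_arm:
  commands:
    - [25,-30,0,0]
    - [20,-21,0,0]
    - [0,0,0,0]
    - [0,0,0,0]

```text
time_s: 2.3
ee_pos: [0.7192, 0.0393, 0.3037]
ee_rot: [179.9, -0.0, -176.4]
contact_force: [0.6, -0.7, -1.0]
opening: 0.002
grasp_force: 0.0
```

```bash
python3 - <<'E'
from h import *
o=r.observe();print(r.tip_extent,o['ee_pos'],o['ee_rot'],o['q'])
shot('wrist','w1')
E
sed 's/m\[:,:240\].*$//' m.py > mw.py; python3 mw.py w1
```

```text
0.0726 [0.71920469 0.03931731 0.30366846] [ 1.79908468e+02 -4.82548973e-02 -1.76378846e+02] [-9.30968491 38.0350312   4.3874088  75.89710276 -3.05441425 66.2242134
 89.00420322]
10 [291 129  41  27 371] [0.06460357 0.0798577  0.089209   0.08987917]
slide rect ((685.89111328125, 35.048221588134766), (25.611242294311523, 39.5879020690918), 3.1300182342529297)
lug pts 181
lug rect ((689.3316040039062, 35.9122200012207), (10.766112327575684, 34.00286102294922), 3.482506036758423) [0.68834665 0.03491036 0.08666931]
```

View pics/w1.png

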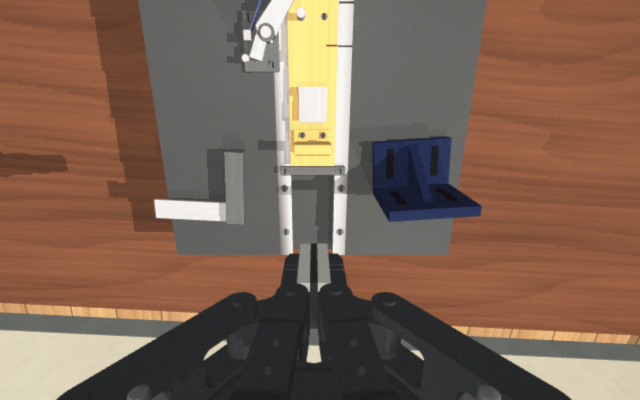

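The wrist view shows the lug at (312,145), in line with the shut fingers (314,250), and the angle plate clear to the right. I'll descend behind the lug.

Emit:
jog_arm:
  commands:
    - [0,-2,-30,0]
    - [0,0,-40,0]
    - [0,0,-40,0]
    - [0,0,-25,0]
    - [0,0,-10,0]

```text
time_s: 2.85
ee_pos: [0.7173, 0.0379, 0.1558]
ee_rot: [179.9, -0.3, -176.3]
contact_force: [-0.4, 0.9, -0.2]
opening: -0.003
grasp_force: 0.0
```

Emit:
jog_arm:
  commands:
    - [0,0,-8,0]
    - [0,0,-5,0]
    - [0,0,0,0]
    - [0,0,0,0]

```text
time_s: 3.25
ee_pos: [0.7206, 0.0352, 0.1472]
ee_rot: [180.0, 0.1, -176.5]
contact_force: [-0.1, 0.3, 0.2]
opening: 0.001
grasp_force: 0.0
```

```bash
python3 - <<'E'
from h import *
o=r.observe();print(o['ee_pos'],o['contact_force'])
shot('side','d2')
s=load('d2'); cv2.imwrite('pics/d2c.png',cv2.resize(s['im'][120:270,270:470,::-1],None,fx=4,fy=4,interpolation=2))
E
```

```text
[0.72059727 0.0352192  0.14720202] [-0.07677933  0.28803011  0.21773677]
```

View pics/d2c.png

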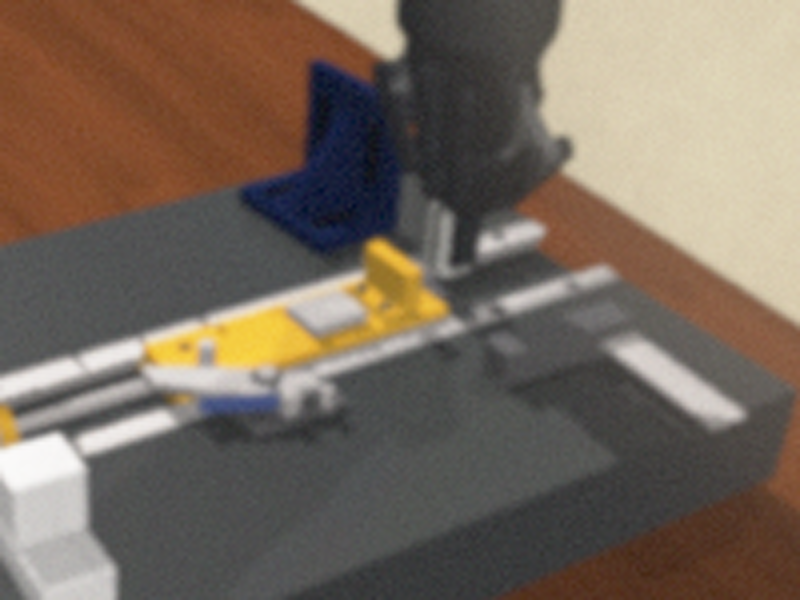

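The side view shows the fingertips just behind the lug, above the home strip and clear of the angle plate. Pushing gently now.

Emit:
jog_arm:
  commands:
    - [-3,0,0,0]
    - [-4,0,0,0]
    - [-3,0,0,0]
    - [0,0,0,0]

```text
time_s: 3.7
ee_pos: [0.7094, 0.0351, 0.146]
ee_rot: [180.0, -0.0, -176.5]
contact_force: [-0.5, -0.2, -0.3]
opening: -0.0
grasp_force: 0.0
```

Emit:
jog_arm:
  commands:
    - [-2,0,0,0]
    - [-2,0,0,0]
    - [-2,0,0,0]
    - [-2,0,0,0]
    - [0,0,0,0]

```text
time_s: 4.2
ee_pos: [0.7024, 0.035, 0.1461]
ee_rot: [-180.0, 0.1, -176.5]
contact_force: [3.0, -0.7, -2.3]
opening: -0.004
grasp_force: 1.7
```

Emit:
jog_arm:
  commands:
    - [-2,0,0,0]
    - [-2,0,0,0]
    - [-2,0,0,0]
    - [-2,0,0,0]
    - [0,0,0,0]

```text
time_s: 4.7
ee_pos: [0.6937, 0.0345, 0.146]
ee_rot: [-180.0, -0.0, -176.5]
contact_force: [3.4, -2.4, -0.8]
opening: 0.0
grasp_force: 1.6
```

```bash
cat > t.py <<'E'
from h import *
import sys
o=r.observe();print(o['time_s'],o['ee_pos'],o['contact_force'])
shot('scene',sys.argv[1]); s=load(sys.argv[1]); hsv=cv2.cvtColor(s['im'],cv2.COLOR_RGB2HSV)
def front(s):
    hsv=cv2.cvtColor(s['im'],cv2.COLOR_RGB2HSV); m=cv2.inRange(hsv,(18,130,90),(32,255,255)); m[:,:240]=0;m[:185]=0;m[300:]=0;m[:,358:]=0
    n,l,st,_=cv2.connectedComponentsWithStats(m); k=1+np.argmax(st[1:,4]); v,u=np.nonzero(l==k)
    P=np.array([plane(s,a,b,.065) for a,b in zip(u,v)]); return np.percentile(-(P-[.6325,.033,0])@[.998,.0604,0],99.7)*1000
print('travel mm',front(s)-front(load('s0')))
E
python3 t.py s3
```

```text
4.7 [0.69369414 0.03450066 0.14603992] [ 3.37638087 -2.39047324 -0.81796027]
travel mm 10.312585021566562
```

Emit:
jog_arm:
  commands:
    - [-3,-0.2,0,0]
    - [-3,-0.2,0,0]
    - [-3,-0.2,0,0]
    - [-3,-0.2,0,0]
    - [-3,-0.2,0,0]

```text
time_s: 5.25
ee_pos: [0.6797, 0.0337, 0.1461]
ee_rot: [-180.0, 0.1, -176.5]
contact_force: [6.1, -2.2, -3.0]
opening: -0.002
grasp_force: 3.4
```

Emit:
jog_arm:
  commands:
    - [-3,-0.2,0,0]
    - [-3,-0.2,0,0]
    - [-3,-0.2,0,0]
    - [-3,-0.2,0,0]
    - [-3,-0.2,0,0]

```text
time_s: 5.75
ee_pos: [0.6649, 0.0328, 0.1461]
ee_rot: [-180.0, 0.2, -176.5]
contact_force: [6.3, -1.5, -3.5]
opening: 0.0
grasp_force: 3.2
```

Emit:
jog_arm:
  commands:
    - [-3,-0.2,0,0]
    - [-3,-0.2,0,0]
    - [-3,-0.2,0,0]
    - [0,0,0,0]
    - [0,0,0,0]

```text
time_s: 6.25
ee_pos: [0.6554, 0.0322, 0.1461]
ee_rot: [-180.0, 0.1, -176.5]
contact_force: [5.3, -2.2, -2.9]
opening: -0.004
grasp_force: 2.7
```

```bash
python3 t.py s4
```

```text
6.25 [0.65544605 0.03222157 0.14609933] [ 5.262155   -2.17285814 -2.89151095]
travel mm 48.725536156705004
```

Travel is 48.7 mm, so the pin is past the catch. Backing off gently.

Emit:
jog_arm:
  commands:
    - [3,0.2,0,0]
    - [4,0.2,0,0]
    - [4,0.2,0,0]
    - [4,0.2,0,0]
    - [5,0.3,0,0]

```text
time_s: 6.8
ee_pos: [0.6739, 0.0343, 0.1453]
ee_rot: [179.9, -0.2, -176.5]
contact_force: [-0.2, 0.0, -0.2]
opening: -0.002
grasp_force: 0.0
```

Emit:
jog_arm:
  commands:
    - [6,0.4,0,0]
    - [6,0.4,0,0]
    - [0,0,0,0]
    - [0,0,0,0]
    - [0,0,0,0]

```text
time_s: 7.3
ee_pos: [0.6866, 0.0344, 0.1458]
ee_rot: [180.0, -0.0, -176.5]
contact_force: [-0.3, -1.3, -0.6]
opening: -0.005
grasp_force: 0.0
```

```bash
python3 t.py s5
```

```text
7.3 [0.68659601 0.0343722  0.14576374] [-0.25796742 -1.34753242 -0.60388412]
travel mm 34.79661802514113
```

Travel is 34.8 mm with no force on the fingers, so the slide is latched at mid position. Raising clear and checking once more.

Emit:
jog_arm:
  commands:
    - [4,0,5,0]
    - [0,0,25,0]
    - [0,0,40,0]
    - [0,0,30,0]
    - [0,0,0,0]

```text
time_s: 7.85
ee_pos: [0.6939, 0.0343, 0.2519]
ee_rot: [180.0, 0.6, -176.5]
contact_force: [1.3, -0.3, -0.2]
opening: -0.003
grasp_force: 0.0
```

Emit:
jog_arm:
  commands:
    - [0,0,0,0]
    - [0,0,0,0]
    - [0,0,0,0]
    - [0,0,0,0]
    - [0,0,0,0]

```text
time_s: 8.35
ee_pos: [0.6907, 0.0344, 0.2452]
ee_rot: [-180.0, -0.1, -176.5]
contact_force: [0.3, -0.1, -0.1]
opening: -0.002
grasp_force: 0.0
```

```bash
python3 t.py s6 && python3 -c "
from rig import r
print(r.job_done())"
```

```text
8.35 [0.6906641  0.03435124 0.24515943] [ 0.29449202 -0.06612442 -0.08180772]
travel mm 34.471503599903556
the job is handed in; nothing more can be done
None
```

The job is handed in: the slide rests about 34.5 mm from home by camera (mid is 35 mm), latched against the catch, after a push to about 48.7 mm; the arm is raised clear, and I saw no contact with the catch or the other tools.

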